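Lock a crank arm in the bench fixture

ROBOT

A 7-joint arm with a two-finger parallel gripper is mounted at the origin on the work surface. World frame = base frame: x ahead of the robot, y to its left, z up, the work surface at z = 0. Lengths are in m, angles in rad, forces in N, time in s.
With the tool pointing down it reaches from about 0.425 to 1.025 m from the base axis. Payload 3.6 kg.
Tool frame: the origin (TCP) lies at the centre of the arm's flange, where the gripper is bolted on; the fingertips stand 173 mm ahead of it and the grasp point (between the pads) lies 155 mm ahead of it; z points along the fingers, y is the line along which they close (so a half turn about z gives the same grasp; the last joint's range is limited). The gripper opens to 85 mm and grips with 20 to 120 N. Pads are 22 mm wide; open, the fingers measure 114 mm over their backs; the gripper's body (76 mm by 85 mm) begins 54 mm behind the grasp point. The pads swing forward as they close: fully open they stand 13 mm farther back than shut.
Start: joints at [-1.403, 0.591, 0.048, 1.609, -0.033, 0.943, -0.034], TCP at [0.188, 0.7, 0.405] pointing down, gripper open.
Joint ranges: [-2.69, 2.69], [-0.47, 2.24], [-1.27, 1.36], [0.19, 2.51], [-1.53, 4.68], [0.08, 2.07], [-3.09, 3.09]. Speed limits (rad/s): [2.57, 2.57, 3.14, 3.14, 3.14, 3.14, 3.14].

INTERFACE

Orientations are given as a rotation vector (axis times angle).
In Python, from rig import bot gives the robot as it stands.
- The arm moves only by the shell command python3 -m jog 'ROWS' [OPENING] [FORCE]. ROWS is JSON, a list of rows, each a list of 2 entries, a list of its own where there are three numbers: the shift along the tool's x, y, z as a fraction of full scale, then the turn about the tool's z as a fraction of full scale. A call has 1 to 5 rows; each row is the pose to reach, as a shift and turn from the pose commanded when the call began, along the tool's axes at that moment; what a row does not reach only later rows make up. Full scale, the value 1, is 0.4 m for a shift and 90 degrees for a turn. A row lasts 1/12 s, in which the tool goes at most 41.7 mm and 7.16 degrees, less where a joint would pass 70% of its speed; a pose out of reach is approached as far as the arm can. A call with a number of a shift or a turn outside -1 to 1 is refused whole. A call with a gripper value outside its range is refused whole. OPENING is the opening, from 0 (shut) to 1 (fully open), set as the call begins (- or left out, the last holds). The fingers move at their own pace and stop on an object; FORCE is the grip in N (left out, the last holds). Time passes only in rows, so rows that repeat a pose let the fingers close. It gives the time, the measured TCP pose, the force, the opening and the grip force at its end, in the units of the state.
- bot.state(): the state, without advancing time (a new reading comes with each control period).
- bot.get_image(name): name is "side" or "top" or "wrist"; returns a dict with "color" (420x560x3 uint8, blue, green, red), "camera_matrix" (3x3 intrinsics, pixels), "k1" (the pictures are not rectified: a ray, as slopes to the right and down, at radius r is drawn at 1 + k1 r^2 times it, then the intrinsics apply), "R" (3x3) and "t" (3): a world point X has camera coordinates R X + t. Camera axes: x right, y down, z forward; pixel columns grow to the right and rows downward; lengths in m; the calibration is good to about 2 mm. A picture is of the moment at which its call begins. There is no depth.
- bot.hand_in(): hands the job in; it is judged then, once.
Trained networks look in a picture, given as the dict that the camera call returned (one of the last four; its "shot" number tells which), for a name from the list of things; names that differ only in an ending like _2 or _b are one class to them, and where a whole thing is asked for, a point or a joint stands for the part that bears it (a point fixed in the world has none). Each returns a list of dicts, best first, with "p" (0 to 1); they miss things now and then, are a little off and sometimes report something else, mostly with a low value. They report only what shows in the picture. A call takes as long as a camera call. They do not tell look-alikes from the thing itself.
- bot.spot_in(picture, query): "rect" ([left, top, right, bottom] in pixels, round what is visible of it).
- bot.masks_of(picture, query): "region" (420x560 bool, what is visible of it) and "rect" ([left, top, right, bottom] in pixels, round what is visible of it).
The state is a dict: "t": time; "joints": joint angles; "qd": joint speeds; "joint_torque": joint torques, N m; "tool_pos": TCP position; "ee_rot": TCP orientation; "force": force on the tool from outside, world axes, zero at the start; "moment": the same for the moment, N m; "gripper_width": finger opening in m; "grasp_force": force on a finger pad.
Only numpy, scipy, OpenCV 4.12 (cv2) and the standard library are available. Lean on these libraries where they do the work, as an engineer would, in place of code of your own. Each camera call takes 0.05 s, during which the arm holds its last target. There are 200 camera calls.

TASK

Pull the fixture's sliding keeper fully back to its open stop, then lay the bicycle crank arm flat down in the two saddles with its big round end on the keeper's side, letting go only when it rests there (do not drop it). Then slide the keeper fully home to its stop, so that its tongue covers the big end, and leave it there. Leave the other things on the bench where they are.

Things in the scene. Friction and masses are not known exactly. Their poses are not given: they have to be found in the camera images.
- fixture: aluminium holding fixture fixed to the bench; base plate 215 x 90 mm, 12 mm thick. Origin: on the bench, under the midpoint between its two black saddles (at x = -45 and +45 mm). A laid crank lies along its x axis, big end to +x. The keeper rides on a track at x = 80 mm along y, from y = -156 to -25 mm; a stop post (34 x 13 mm, 75 mm high) stands at x = 80, y = 36 mm
- nest (a point): point midway between the saddles at slot-floor height, 34 mm above the bench: where the crank's origin comes when seated (7 mm of play to -x, 13 mm to +x). Each saddle is 14 mm long in x; its slot is 30 mm wide (y), straight up to 43 mm above the bench, then flares to 47 mm wide at its top, 55 mm up. 76 mm free between the saddles for the fingers. Axes as the fixture's
- keeper (a joint): keeper's position along the track, m: 0 = fully open (at its stop, tongue clear of the crank's place), 0.07 = fully home (at its stop, tongue over the crank's big end). Grows along the fixture's +y; stays where it is left; about 4 N moves it. Starts part-way, with the tongue in the crank's way
- knob (a point): centre of the top of the keeper's upright black grip, 114 mm above the bench; in the fixture's frame at x = 80 mm, y = -119 mm + joint value. The grip is 22 mm wide along the fixture's y (the slide direction), 50 mm long along x, 40 mm high, on a 42 x 44 mm steel carriage (top 74 mm above the bench)
- tongue_tip (a point): end of the keeper's flat steel tongue, on its underside, 64 mm above the bench. The tongue is 24 mm wide, 10 mm thick and reaches from the carriage towards the fixture's +y; its tip is 77 mm from the grip's centre
- crank: dark metal bicycle crank arm lying on the bench, 196 mm long, 0.25-0.45 kg: straight arm 26 mm wide, 16 mm thick; big round end (42 mm across, 26 mm high) at x = +80 mm, small round end (30 mm across, 16 mm high) at x = -80 mm; undersides flush. Origin: on the underside, midway between the ends; x along the arm to the big end, z up. Centre of mass near x = +15 mm
- crank_big_end (a point): centre of the top of the crank's big round end (80, 0, 26 mm in the crank's frame)
- stem: handlebar stem, same dark metal as the crank but short and stout: 120 mm long, 50 mm wide, 40 mm high; bystander. Origin: centre of its underside
- pedal: flat bicycle pedal, a 100 x 95 x 22 mm black frame; bystander. Origin: centre of its underside
- wrench: steel wrench, 180 mm long, lying flat; bystander. Origin: centre of its underside
- jar: grease jar, 72 mm across, 65 mm high; bystander. Origin: centre of its underside
- sprocket: stack of steel sprockets, 106 mm across, 22 mm high; bystander. Origin: centre of its underside
Mind the look-alikes: they are no part of the job. Leave any pink or red look-alike of the crank alone.

How it is judged:
On the way, in this order (a step that is already met when the one before it is completed fails the run):
1. the keeper is fully back at its open stop (within 4 mm) (value of joint keeper below 0.004 m), for 0.1 s.
2. the crank lies in both saddles, big end on the keeper's side, let go, while the keeper is still open (not more than 20 mm off the open stop) (z of crank in the frame of fixture between 0.031 and 0.037 m and y of crank in the frame of fixture between -0.005 and 0.005 m and x of crank_big_end in the frame of fixture between 0.068 and 0.096 m and angle between crank's own z axis and vertical below 0.08 rad and angle between the x axis of crank and the x axis of fixture, either way round below 0.08 rad and contact force between the fingers and crank below 0.3 N and value of joint keeper below 0.02 m), for 0.2 s.
At the end, for the whole second after the job is handed in: Keeper home (joint over 66 of 70 mm); crank untouched, at rest and flat in both saddles: underside 31-37 mm above the bench, within 5 mm of the slots' middle line, within 0.08 rad of level and of the fixture's x, big end's centre at x = 68-96 mm in the fixture, under the tongue (z of crank in the frame of fixture between 0.031 and 0.037 m and y of crank in the frame of fixture between -0.005 and 0.005 m and x of crank_big_end in the frame of fixture between 0.068 and 0.096 m and angle between crank's own z axis and vertical below 0.08 rad and angle between the x axis of crank and the x axis of fixture, either way round below 0.08 rad and contact force between the fingers and crank below 0.3 N and value of joint keeper above 0.066 m and linear speed of crank below 0.02 m/s).
It fails at once if the crank is dropped (falling faster than 0.5 m/s with no finger on it) (linear speed of crank above 0.5 m/s and contact force between the fingers and crank below 0.01 N).
It fails at once if a bystander (stem, pedal, wrench, jar or sprocket) is moved by more than 40 mm (distance of any of stem, pedal, wrench, jar, sprocket from where it was at the start of the episode above 0.04 m).
It also fails if it takes over 69 s, if anything falls off the work surface, if the arm or the gripper's body presses on something with over 40 N, if the wrist force passes 120 N, or if a joint passes its speed limit or range.

## Working session

There is one attempt and no reset: what is moved stays moved. The work goes in short steps, Python scripts to look and compute and a shell command to move; the robot and the scene stay as the last step left them, time stands still between calls to the robot, and variables do not carry over. Pictures are saved under pics/ and viewed, at most 13 in all, crops included, and the job is handed in when it is done.

```bash
mkdir -p pics; ls
cat > h.py <<'E'
import numpy as np,cv2
from rig import bot
def ray(im,uv):
    K=im["camera_matrix"];d=np.array([(uv[0]-K[0][2])/K[0][0],(uv[1]-K[1][2])/K[1][1]])
    s=d.copy()
    for _ in range(30): s=d/(1+im["k1"]*(s@s))
    R=np.array(im["R"]);return -R.T@np.array(im["t"]),R.T@np.array([s[0],s[1],1.])
def onz(im,uv,z):
    c,d=ray(im,uv);return c+d*(z-c[2])/d[2]
def proj(im,X):
    p=np.array(im["R"])@np.array(X)+np.array(im["t"]);s=p[:2]/p[2];s=s*(1+im["k1"]*(s@s))
    K=im["camera_matrix"];return np.array([K[0][0]*s[0]+K[0][2],K[1][1]*s[1]+K[1][2]])
E
python3 - <<'E'
from h import *
s=bot.state();print({k:np.round(v,3) for k,v in s.items()})
ims=[bot.get_image(n) for n in("side","top")]
cv2.imwrite("pics/side0.png",ims[0]["color"]);cv2.imwrite("pics/top0.png",ims[1]["color"])
for im in ims:
    print(im["t"],im["k1"])
    for q in("fixture","keeper","crank","stem","pedal","wrench","jar","sprocket"):
        print(q,[(round(d["p"],2),np.round(d["rect"]).astype(int).tolist()) for d in bot.spot_in(im,q)[:3]])
E
```

```text
pics
{'t': np.float64(0.0), 'joints': array([-1.402,  0.592,  0.048,  1.61 , -0.033,  0.943, -0.034]), 'qd': array([-0.   ,  0.002,  0.002,  0.   , -0.   ,  0.002,  0.   ]), 'joint_torque': array([-0.0000e+00, -5.4868e+01,  1.5460e+00, -1.9813e+01,  9.0000e-03,
        9.0000e-03,  0.0000e+00]), 'tool_pos': array([0.187, 0.7  , 0.404]), 'ee_rot': array([-0.41 , -3.115,  0.004]), 'force': array([0.119, 0.188, 0.235]), 'moment': array([-0.002,  0.034, -0.042]), 'grasp_force': np.float64(0.0), 'gripper_width': np.float64(0.085)}
[-0.48362299  0.23963277  1.51109275] 0.04267854496994107
fixture [(0.64, [326, 210, 350, 235])]
keeper [(0.56, [302, 233, 324, 272])]
crank [(0.83, [230, 186, 282, 197]), (0.65, [183, 192, 216, 220]), (0.48, [207, 162, 254, 175])]
stem [(0.67, [234, 206, 268, 228])]
pedal [(0.64, [292, 183, 327, 207])]
wrench [(0.69, [261, 177, 298, 183])]
jar [(0.7, [329, 209, 347, 233])]
sprocket [(0.83, [288, 334, 332, 367])]
[0.03162379 0.53944377 1.62841468] -0.00893855307972071
fixture [(0.9, [314, 189, 377, 256])]
keeper [(0.92, [333, 189, 362, 207])]
crank [(0.95, [172, 260, 230, 279]), (0.8, [199, 178, 221, 231]), (0.79, [131, 183, 161, 236])]
stem [(0.86, [248, 203, 265, 243])]
pedal [(0.59, [226, 136, 264, 166])]
wrench [(0.85, [181, 148, 210, 186]), (0.66, [224, 135, 261, 166]), (0.6, [335, 190, 362, 208])]
jar [(0.95, [295, 138, 318, 164])]
sprocket [(0.61, [426, 238, 455, 271])]
```

Run:
```python
import cv2,numpy as np
t=cv2.imread("pics/top0.png")[120:300,110:470];s=cv2.imread("pics/side0.png")[150:380,160:370]
cv2.imwrite("pics/c.png",cv2.resize(t,None,fx=2.2,fy=2.2,interpolation=2))
cv2.imwrite("pics/d.png",cv2.resize(s,None,fx=2.5,fy=2.5,interpolation=2))
```

```text
(no output)
```

View pics/c.png

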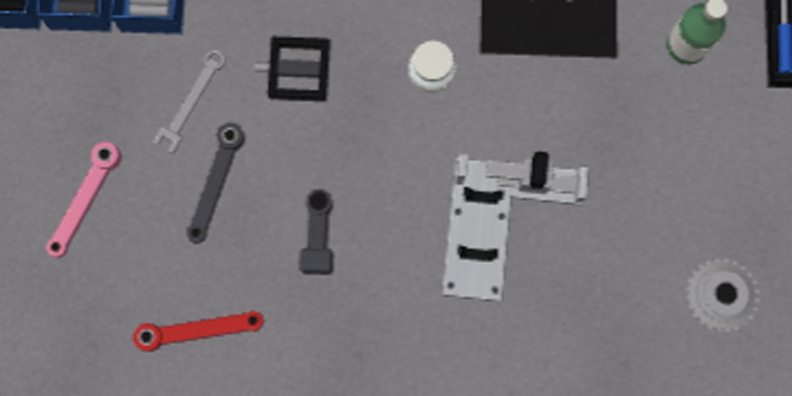

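View pics/d.png

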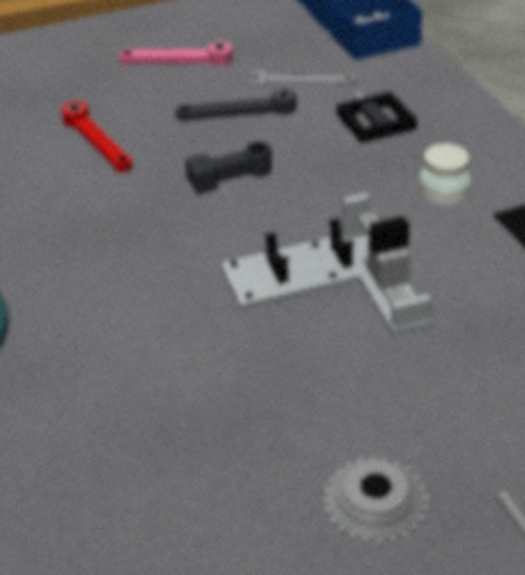

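The top view shows the dark crank (big end near px (214,181), small end (199,226)). The pink and red ones are look-alikes, and the stout dark piece at (254,225) is the stem. The fixture is at (328,225) with the grip at (355,196), and its +x points up in the image. Next: coarse positions, for steering the wrist camera.

Run:
```python
from h import *
im=bot.get_image("top")
c=lambda u,v:(110+u/2.2,120+v/2.2)
P={}
for n,u,v,z in(("big",230,135,.026),("small",197,233,.016),("sad+",483,195,.05),("sad-",478,254,.05),("knob",541,156,.114),("jar",432,62,.065),("corner1",443,294,.012),("corner2",501,299,.012),("stem",318,235,.04),("pedal",300,68,.02)):
    P[n]=onz(im,c(u,v),z);print(n,P[n].round(3))
s=bot.state();from scipy.spatial.transform import Rotation as R
print(R.from_rotvec(s["ee_rot"]).as_matrix().round(3))
w=bot.get_image("wrist");cv2.imwrite("pics/w0.png",w["color"])
T=R.from_rotvec(s["ee_rot"]).as_matrix();C=-w["R"].T@w["t"]
print("cam in tool",(T.T@(C-s["tool_pos"])).round(3),"\n",(w["R"]@T).round(3),w["camera_matrix"],w["k1"])
```

```text
big [0.622 0.297 0.026]
small [0.468 0.339 0.016]
sad+ [ 0.537 -0.097  0.05 ]
sad- [ 0.446 -0.091  0.05 ]
knob [ 0.585 -0.175  0.114]
jar [ 0.74  -0.013  0.065]
corner1 [ 0.388 -0.042  0.012]
corner2 [ 0.384 -0.13   0.012]
stem [0.468 0.151 0.04 ]
pedal [0.737 0.194 0.02 ]
[[-0.966  0.259  0.   ]
 [ 0.259  0.966  0.   ]
 [-0.     0.    -1.   ]]
cam in tool [0.08  0.    0.031] 
 [[ 0.001  1.    -0.   ]
 [-0.951  0.001 -0.309]
 [-0.309  0.     0.951]] [[333.83075968   0.         278.38947521]
 [  0.         333.83075968 211.08086075]
 [  0.           0.           1.        ]] -0.04251456733547898
```

```bash
R='python3 -m jog'
python3 -m jog '[[[-0.1,-0.07,0],0],[[-0.2,-0.14,0],0],[[-0.3,-0.21,0],0],[[-0.38,-0.26,0],0],[[-0.4,-0.28,0],0]]'
python3 -m jog '[[[-0.1,-0.07,0],0],[[-0.2,-0.14,0],0],[[-0.3,-0.21,0],0],[[-0.38,-0.26,0],0],[[-0.4,-0.28,0],0]]'
python3 -m jog '[[[-0.08,-0.05,0],0],[[-0.15,-0.1,0],0],[[-0.19,-0.13,0],0],[[-0.19,-0.13,0],0],[[-0.19,-0.13,0],0]]'
cat > look.py <<'E'
import sys;from h import *
im=bot.get_image("wrist");cv2.imwrite("pics/%s.png"%sys.argv[1],im["color"])
s=bot.state();print(s["t"],s["tool_pos"].round(4),s["ee_rot"].round(3),s["joints"].round(2))
for q in sys.argv[2:]:
    for d in bot.masks_of(im,q)[:3]:
        m=d["region"].astype(np.uint8);r=cv2.minAreaRect(cv2.findNonZero(m))
        (cx,cy)=r[0];print(q,round(d["p"],2),np.round(d["rect"]).astype(int),"c",np.round(r[0]),np.round(r[1]),onz(im,r[0],.01).round(3),im["color"][d["region"]].mean(0).round())
E
python3 look.py w1 crank
```

```text
t: 1.42
tool_pos: [0.3168, 0.5472, 0.4049]
ee_rot: [0.416, 3.111, -0.002]
force: [0.9, 0.3, 0.9]
gripper_width: 0.0854
grasp_force: 0.0
t: 1.83
tool_pos: [0.4419, 0.3973, 0.4051]
ee_rot: [0.417, 3.111, -0.001]
force: [1.4, -0.7, -1.0]
gripper_width: 0.085
grasp_force: 0.0
t: 2.25
tool_pos: [0.4998, 0.3297, 0.4049]
ee_rot: [0.416, 3.113, -0.0]
force: [-0.6, 0.5, -0.9]
gripper_width: 0.085
grasp_force: 0.0
2.3 [0.4987 0.3313 0.4048] [-4.110e-01 -3.114e+00 -1.000e-03] [-0.72  0.43  0.08  1.9  -0.05  0.81  0.7 ]
crank 0.9 [139   0 270  63] c [202.  20.] [ 34. 137.] [0.328 0.299 0.01 ] [ 37.  39. 182.]
crank 0.84 [261 133 298 302] c [280. 218.] [165.  34.] [0.545 0.319 0.01 ] [79. 74. 74.]
crank 0.74 [  0 274  25 336] c [ 12. 304.] [61. 24.] [ 0.57 -0.05  0.01] [151. 148. 148.]
```

View pics/w1.png

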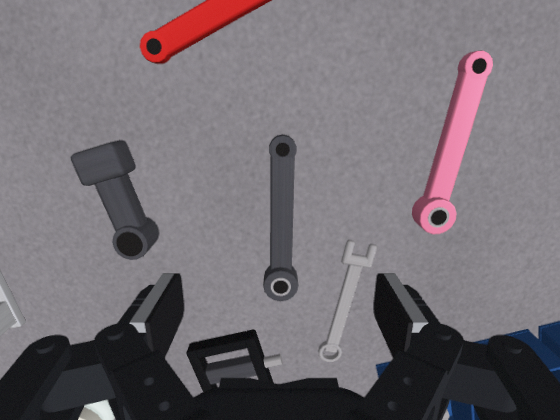

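```bash
python3 -m jog '[[[0.03,-0.1,0],0],[[0.05,-0.2,0],0],[[0.08,-0.3,0],0],[[0.11,-0.4,0],0],[[0.13,-0.5,0],0]]'
python3 -m jog '[[[0.03,-0.1,0],0],[[0.05,-0.2,0],-0.04],[[0.08,-0.3,0],-0.08],[[0.11,-0.4,0],-0.13],[[0.13,-0.5,0],-0.13]]'
python3 -m jog '[[[0,-0.03,0],0],[[0,-0.05,0],0],[[0,-0.05,0],0]]'
python3 look.py w2 fixture keeper
```

```text
t: 2.77
tool_pos: [0.3944, 0.1519, 0.4046]
ee_rot: [-0.402, -3.115, -0.001]
force: [0.9, -0.9, 0.4]
gripper_width: 0.0858
grasp_force: 0.0
t: 3.18
tool_pos: [0.2929, -0.0282, 0.4048]
ee_rot: [0.078, 3.14, 0.001]
force: [1.4, -0.9, 0.1]
gripper_width: 0.0854
grasp_force: 0.0
t: 3.43
tool_pos: [0.2932, -0.0485, 0.405]
ee_rot: [0.091, 3.139, 0.0]
force: [0.2, -0.2, 0.2]
gripper_width: 0.0854
grasp_force: 0.0
3.4833 [ 0.2937 -0.0477  0.405 ] [8.900e-02 3.139e+00 1.000e-03] [-0.23  0.03  0.25  2.49 -0.01  0.62  1.54]
fixture 0.62 [167 252 291 396] c [228. 324.] [121. 146.] [ 0.482 -0.125  0.01 ] [136. 133. 133.]
keeper 0.79 [178 376 213 399] c [196. 386.] [21. 33.] [ 0.583 -0.181  0.01 ] [81. 80. 81.]
```

The crank shows at big-end ring px (281,287), small-end hole (283,149), lined up with the tool; I went the wrong way in x (short of the fixture), so I correct that.

```bash
python3 -m jog '[[[-0.1,-0.03,0],0],[[-0.2,-0.06,0],0],[[-0.3,-0.09,0],0],[[-0.4,-0.12,0],0],[[-0.43,-0.12,0],0]]'
python3 -m jog '[[[0,0,0],0],[[0,0,0],0]]'
python3 look.py w3 fixture keeper
```

```text
t: 4.0
tool_pos: [0.4694, -0.1065, 0.4053]
ee_rot: [0.088, 3.133, -0.004]
force: [0.5, -0.3, -1.0]
gripper_width: 0.0856
grasp_force: 0.0
t: 4.17
tool_pos: [0.4631, -0.1046, 0.404]
ee_rot: [-0.086, -3.138, -0.001]
force: [-0.5, 0.3, -0.2]
gripper_width: 0.0852
grasp_force: 0.0
4.2167 [ 0.4618 -0.1046  0.404 ] [-8.700e-02 -3.137e+00 -1.000e-03] [-0.11  0.29  0.29  2.17 -0.12  0.7   1.78]
fixture 0.96 [149 104 338 340] c [241. 222.] [183. 235.] [ 0.511 -0.15   0.01 ] [141. 138. 138.]
keeper 0.58 [194 256 293 341] c [243. 299.] [84. 96.] [ 0.614 -0.157  0.01 ] [90. 88. 90.]
```

View pics/w3.png

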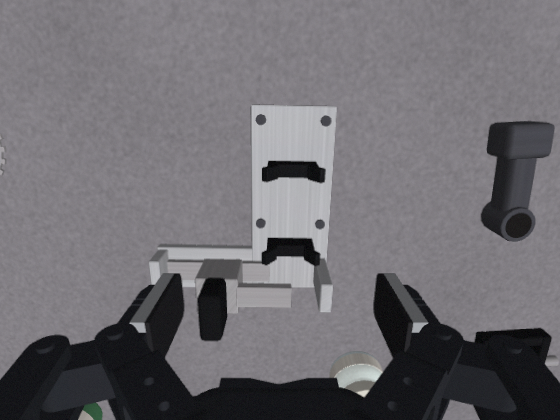

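Plate, saddles at (294,172) and (290,248), keeper carriage with grip at (212,308), and the stop post at (323,285) are all clear. Now the numbers, using the side camera as the second view.

Run:
```python
from h import *
im=bot.get_image("wrist");g=cv2.cvtColor(im["color"],cv2.COLOR_BGR2GRAY)
m=(g<60).astype(np.uint8);m[345:]=0
n,l,st,ce=cv2.connectedComponentsWithStats(m)
for i in range(1,n):
    x,y,w,h,a=st[i]
    if a>15 and 150<x<345 and 95<y<340: print(st[i],ce[i].round(1),"z.012",onz(im,ce[i],.012).round(4),"ends z.055",onz(im,(x,y+h/2),.055).round(4),onz(im,(x+w,y+h/2),.055).round(4))
e=[]
for r in range(115,220,10):
    row=cv2.GaussianBlur(g,(3,3),0)[r].astype(int);d=np.diff(row);L=240+d[240:262].argmax();Rr=322+d[322:345].argmin();e.append((onz(im,(L+.5,r),.012)[:2],onz(im,(Rr+.5,r),.012)[:2]))
e=np.array(e);print(e[[0,-1]].round(4).tolist())
mid=e.mean(1);p=np.polyfit(mid[:,0],mid[:,1],1);print("midline y=",p,"width",np.linalg.norm(e[:,0]-e[:,1],axis=1).round(4))
cv2.imwrite("pics/c4.png",cv2.resize(im["color"][150:345,145:340],None,fx=3,fy=3,interpolation=2))
```

```text
[263 163  62  21 992] [293.  172.3] z.012 [ 0.4539 -0.088   0.012 ] ends z.055 [ 0.4448 -0.1185  0.055 ] [ 0.4481 -0.0586  0.055 ]
[ 262  240   58   28 1077] [290.5 251.3] z.012 [ 0.5483 -0.095   0.012 ] ends z.055 [ 0.5298 -0.1255  0.055 ] [ 0.5332 -0.0649  0.055 ]
[ 198  279   30   64 1577] [213.  310.6] z.012 [ 0.6249 -0.1963  0.012 ] ends z.055 [ 0.5956 -0.2017  0.055 ] [ 0.5973 -0.1682  0.055 ]
[[[0.3908, -0.1287], [0.3956, -0.0401]], [[0.5006, -0.1362], [0.5055, -0.0485]]]
midline y= [-0.07074598 -0.05686926] width [0.0888 0.0884 0.0881 0.0889 0.0886 0.0883 0.0891 0.0888 0.0874 0.0882
 0.0879]
```

View pics/c4.png

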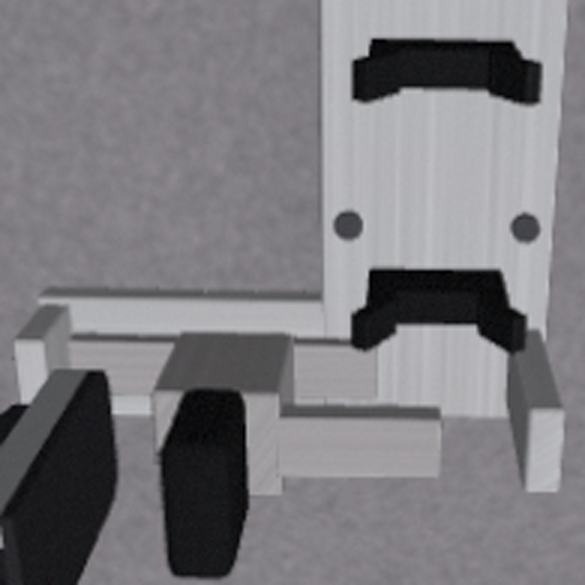

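Run:
```python
from h import *
im=bot.get_image("wrist")
for n,top,bot_,u in(("s-",163,184,293),("s+",240,268,291)):
    print(n,"near z.012",onz(im,(u,top),.012).round(4),"far z.055",onz(im,(u,bot_),.055).round(4))
a=-0.0707;ux=np.array([np.cos(a),np.sin(a)]);uy=np.array([-ux[1],ux[0]])
x0=.4905
O=np.array([x0,-.0569-.0707*x0])
F=lambda x,y,z:np.r_[O+ux*x+uy*y,z]
for x in(-45,45):
    for dx,z in((-7,.012),(7,.055)):
        print(x,dx,z,[proj(im,F((x+dx)/1e3,y,z)).round(0).tolist() for y in(-.03,.03)])
for j in(.03,.04,.05): print(j,[proj(im,F(x,-.119+j+y,z)).round(0).tolist() for x,y,z in((.055,-.011,.114),(.055,.011,.114),(.105,-.011,.114),(.105,.011,.114),(.055,-.011,.074),(.055,.011,.074))],"post",proj(im,F(.063,.0295,.075)).round(0))
print(F(.08,-.119+.04,.114),F(-.0925,0,.012),"plate near",onz(im,(294,106),.012))
```

```text
s- near z.012 [ 0.4439 -0.0878  0.012 ] far z.055 [ 0.4571 -0.0902  0.055 ]
s+ near z.012 [ 0.5342 -0.094   0.012 ] far z.055 [ 0.5482 -0.0962  0.055 ]
-45 -7 0.012 [[265.0, 158.0], [320.0, 159.0]]
-45 7 0.055 [[263.0, 179.0], [325.0, 180.0]]
45 -7 0.012 [[265.0, 235.0], [316.0, 236.0]]
45 7 0.055 [[263.0, 263.0], [320.0, 263.0]]
0.03 [[182.0, 294.0], [207.0, 295.0], [186.0, 340.0], [210.0, 341.0], [193.0, 273.0], [215.0, 273.0]] post [321. 282.]
0.04 [[193.0, 295.0], [218.0, 295.0], [197.0, 341.0], [220.0, 341.0], [203.0, 273.0], [225.0, 273.0]] post [321. 282.]
0.05 [[204.0, 295.0], [229.0, 295.0], [208.0, 341.0], [231.0, 341.0], [213.0, 273.0], [235.0, 274.0]] post [321. 282.]
[ 0.5647195  -0.17603228  0.114     ] [ 0.39823108 -0.08504405  0.012     ] plate near [ 0.38455306 -0.08425184  0.012     ]
```

```bash
python3 -m jog '[[[-0.08,-0.05,0],0.01],[[-0.16,-0.1,0],0.01],[[-0.24,-0.14,0],0.01],[[-0.28,-0.157,0.03],0.01],[[-0.28,-0.157,0.12],0.01]]'
python3 -m jog '[[[0,0,0.06],0],[[0,0,0.12],0],[[0,0,0.12],0]]'
python3 look.py w5 keeper
```

```text
t: 4.83
tool_pos: [0.5762, -0.1782, 0.3615]
ee_rot: [0.117, 3.123, -0.007]
force: [0.2, -0.2, 0.0]
gripper_width: 0.0854
grasp_force: 0.0
t: 5.08
tool_pos: [0.5683, -0.174, 0.3046]
ee_rot: [-0.114, -3.13, -0.004]
force: [0.1, -0.5, 0.1]
gripper_width: 0.0854
grasp_force: 0.0
5.1333 [ 0.5692 -0.1744  0.3068] [-1.150e-01 -3.134e+00 -2.000e-03] [ 0.05  0.57  0.24  1.99 -0.22  0.62  1.94]
keeper 0.93 [241 190 399 303] c [320. 245.] [114. 155.] [ 0.605 -0.14   0.01 ] [96. 93. 95.]
```

View pics/w5.png

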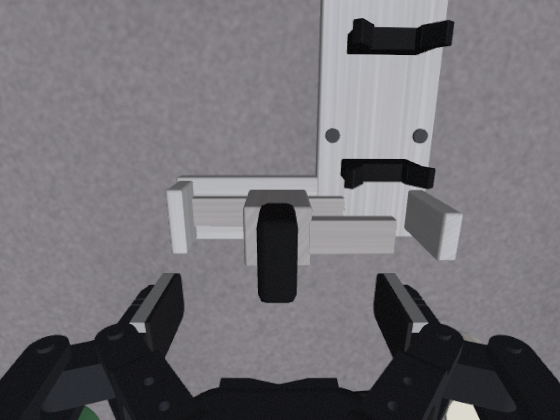

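The grip (277,255) is centred between the fingers. Down, close and pull.

```bash
python3 -m jog '[[[0,0,0.06],0],[[0,0,0.125],0],[[0,0,0.125],0]]'
python3 -m jog '[[[0,0,0],0],[[0,0,0],0],[[0,0,0],0],[[0,0,0],0],[[0,0,0],0]]' 0 40
python3 -m jog '[[[0,0,0],0],[[0,0,0],0],[[0,0,0],0]]'
python3 -m jog '[[[0,-0.03,0],0],[[0,-0.06,0],0],[[0,-0.09,0],0],[[0,-0.1,0],0],[[0,-0.1,0],0]]'
```

```text
t: 5.43
tool_pos: [0.5699, -0.1745, 0.2574]
ee_rot: [-0.114, -3.136, -0.002]
force: [-0.1, 0.1, -0.6]
gripper_width: 0.0852
grasp_force: 0.0
t: 5.85
tool_pos: [0.5712, -0.1753, 0.26]
ee_rot: [0.115, 3.137, -0.001]
force: [0.5, 0.4, 0.2]
gripper_width: 0.0254
grasp_force: 0.0
t: 6.1
tool_pos: [0.5712, -0.1752, 0.26]
ee_rot: [0.115, 3.138, 0.0]
force: [-0.5, 1.2, 6.2]
gripper_width: 0.0215
grasp_force: 40.2
t: 6.52
tool_pos: [0.5682, -0.2158, 0.26]
ee_rot: [0.116, 3.138, -0.0]
force: [0.1, 0.4, 7.0]
gripper_width: 0.0213
grasp_force: 40.2
```

```bash
python3 -m jog '[[[0,-0.01,0],0],[[0,-0.01,0],0],[[0,-0.01,0],0]]'
python3 -m jog '[[[0,-0.01,0],0],[[0,-0.01,0],0],[[0,-0.01,0],0]]'
python3 -m jog '[[[0,-0.01,0],0],[[0,-0.01,0],0],[[0,-0.01,0],0]]'
```

```text
t: 6.77
tool_pos: [0.5682, -0.2178, 0.26]
ee_rot: [0.114, 3.138, 0.003]
force: [-1.5, 4.1, 7.8]
gripper_width: 0.0215
grasp_force: 40.5
t: 7.02
tool_pos: [0.5683, -0.2187, 0.26]
ee_rot: [-0.111, -3.139, -0.011]
force: [-1.2, 10.1, 11.3]
gripper_width: 0.0209
grasp_force: 41.0
t: 7.27
tool_pos: [0.5685, -0.2195, 0.2599]
ee_rot: [-0.107, -3.138, -0.019]
force: [-1.6, 16.2, 13.8]
gripper_width: 0.0211
grasp_force: 42.1
```

```bash
python3 -m jog '[[[0,0.015,0],0],[[0,0.015,0],0],[[0,0.015,0],0]]'
python3 -m jog '[[[0,0,0],0],[[0,0,0],0],[[0,0,0],0],[[0,0,0],0],[[0,0,0],0]]' 1
python3 -m jog '[[[0,0,-0.05],0],[[0,0,-0.1],0],[[0,0,-0.18],0],[[0,0,-0.25],0],[[0,0,-0.25],0]]'
python3 look.py w6 keeper fixture
```

```text
t: 7.52
tool_pos: [0.5683, -0.2181, 0.2599]
ee_rot: [0.112, 3.139, 0.007]
force: [-0.7, 6.3, 9.1]
gripper_width: 0.0212
grasp_force: 40.8
t: 7.93
tool_pos: [0.5672, -0.2216, 0.2586]
ee_rot: [-0.116, -3.139, 0.001]
force: [-0.1, 0.5, 0.1]
gripper_width: 0.0803
grasp_force: 0.0
t: 8.35
tool_pos: [0.5691, -0.2226, 0.3642]
ee_rot: [0.116, 3.129, -0.005]
force: [0.2, -0.0, -0.1]
gripper_width: 0.0853
grasp_force: 0.0
8.4 [ 0.5684 -0.2221  0.3619] [ 1.160e-01  3.133e+00 -3.000e-03] [ 0.11  0.51  0.26  1.92 -0.19  0.73  1.98]
keeper 0.77 [258 163 383 246] c [320. 204.] [ 81. 122.] [ 0.593 -0.183  0.01 ] [100.  97.  99.]
fixture 0.96 [245   0 488 247] c [363. 122.] [243. 241.] [ 0.515 -0.14   0.01 ] [140. 137. 137.]
```

View pics/w6.png

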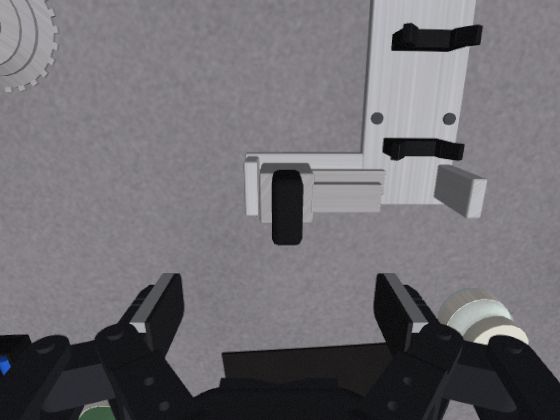

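The carriage now sits against its end stop (248,185): keeper open. On to the crank.

```bash
python3 -m jog '[[[0.02,0.1,0],0],[[0.04,0.2,0],0],[[0.06,0.3,0],0],[[0.08,0.4,0],0],[[0.09,0.5,0],0]]'
python3 -m jog '[[[0.02,0.1,0],0],[[0.04,0.2,0],0.04],[[0.06,0.3,0],0.08],[[0.08,0.4,0],0.12],[[0.09,0.5,0],0.12]]'
python3 -m jog '[[[0.04,0.1,0],0],[[0.05,0.2,0],0],[[0.07,0.3,0],0],[[0.07,0.35,0],0],[[0.07,0.35,0],0]]'
python3 -m jog '[[[0,0,0],0],[[0,0,0],0]]'
python3 look.py w7 crank
cat > tri.py <<'E'
from h import *
from scipy.spatial.transform import Rotation as Ro
def cam(tp,rv):
    w=bot.get_image("wrist");T=Ro.from_rotvec(rv).as_matrix();RT=np.array([[0,1,0],[-.951,0,-.309],[-.309,0,.951]])
    R=RT@T.T;C=np.array(tp)+T@np.array([.08,0,.031]);return dict(w,R=R,t=-R@C)
def tri(a,ua,b,ub):
    (c1,d1),(c2,d2)=ray(a,ua),ray(b,ub);d1/=np.linalg.norm(d1);d2/=np.linalg.norm(d2)
    s=np.linalg.lstsq(np.c_[d1,-d2],c2-c1,rcond=None)[0];p,q=c1+s[0]*d1,c2+s[1]*d2;return ((p+q)/2).round(4),np.linalg.norm(p-q).round(4)
E
python3 - <<'E'
from tri import *
a=cam((.4618,-.1046,.404),(-.087,-3.137,-.001));b=cam((.5684,-.2221,.3619),(.116,3.133,-.003))
for n,u,v in(("hole",(260.7,224.5),(377,118)),("hole",(320,225.5),(449,118)),("prong+",(319.5,265),(464,157)),("hole-",(326,121),None)):
    if v: print(n,tri(a,u,b,v))
    else: print(n,onz(a,u,.012))
s=bot.state();w1=cam((.4987,.3313,.4048),(-.411,-3.114,-.001));w=bot.get_image("wrist")
g=w["color"].max(2)
cv2.imwrite("pics/c7.png",cv2.resize(w["color"][60:330,200:360],None,fx=2.2,fy=2.2))
E
```

```text
t: 8.92
tool_pos: [0.5442, -0.0174, 0.357]
ee_rot: [-0.116, -3.135, 0.0]
force: [0.5, -0.1, 0.5]
gripper_width: 0.0851
grasp_force: 0.0
t: 9.33
tool_pos: [0.523, 0.1849, 0.3569]
ee_rot: [-0.412, -3.11, 0.004]
force: [-0.1, -0.1, 0.7]
gripper_width: 0.085
grasp_force: 0.0
t: 9.75
tool_pos: [0.5329, 0.3329, 0.3566]
ee_rot: [-0.395, -3.115, -0.004]
force: [0.4, 0.3, -0.4]
gripper_width: 0.0854
grasp_force: 0.0
t: 9.92
tool_pos: [0.5337, 0.3242, 0.3572]
ee_rot: [-0.412, -3.112, 0.005]
force: [0.1, 0.1, 0.7]
gripper_width: 0.0851
grasp_force: 0.0
9.9667 [0.5339 0.3235 0.3576] [-0.414 -3.113  0.005] [-0.84  0.54  0.32  1.89 -0.23  0.75  0.92]
crank 0.94 [115   0 163  18] c [138.   8.] [16. 49.] [0.349 0.249 0.01 ] [ 32.  34. 152.]
crank 0.69 [429   0 530 223] c [486. 110.] [ 53. 230.] [0.51  0.528 0.01 ] [142. 116. 190.]
crank 0.65 [258 101 299 299] c [278. 200.] [196.  39.] [0.544 0.32  0.01 ] [79. 74. 74.]
hole (array([ 0.5106, -0.1277,  0.0164]), np.float64(0.0013))
hole (array([ 0.5152, -0.0606,  0.0161]), np.float64(0.0022))
prong+ (array([ 0.5439, -0.0663,  0.0579]), np.float64(0.0015))
hole- [ 0.40122642 -0.05096262  0.012     ]
```

View pics/c7.png

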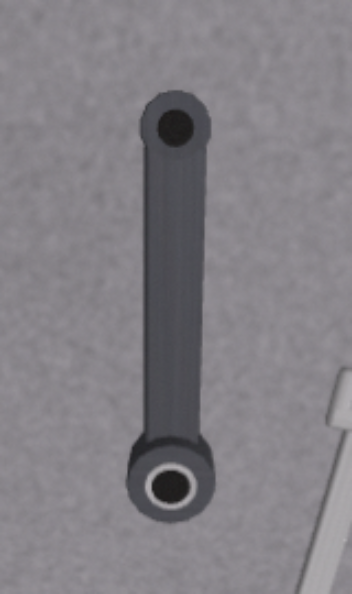

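The crank's big-end ring is at about (277.7,281) and the small hole at (279.8,118), nearly vertical in the image.

Run:
```python
from tri import *
s=bot.state();w=bot.get_image("wrist");w1=cam((.4987,.3313,.4048),(-.411,-3.114,-.001))
B,S=(277.7,280.9),(279.8,118.2)
print(tri(w1,(281,287),w,B),tri(w1,(283,149),w,S))
b,t=onz(w,B,.026),onz(w,S,.016);d=(b-t)[:2];print(b.round(4),t.round(4),np.linalg.norm(d))
c=(b+t)[:2]/2;d/=np.linalg.norm(d);yaw=np.degrees(np.arctan2(d[1],d[0]));g=c+d*.012
T=Ro.from_rotvec(s["ee_rot"]).as_matrix();ta=np.degrees(np.arctan2(-T[1,0],-T[0,0]))
print("yaw",yaw,"tool",ta,"turn frac",-(yaw-ta)/90,"grasp",g,"tool shift frac",(T.T@(np.r_[g,.155+.012]-s["tool_pos"])/.4).round(4),s["tool_pos"])
```

```text
(array([0.6369, 0.2969, 0.0018]), np.float64(0.0022)) (array([ 0.4716,  0.3435, -0.015 ]), np.float64(0.0017))
[0.6239 0.2995 0.026 ] [0.4702 0.3429 0.016 ] 0.15975353452121135
yaw -15.759336006506741 tool -15.10777284207866 turn frac 0.00723959071586757 grasp [0.55857918 0.31791468] tool shift frac [-0.0631  0.0005  0.4795] [0.53421323 0.32437243 0.35878331]
```

```bash
python3 -m jog '[[[-0.063,0,0.08],0.007],[[-0.063,0,0.16],0.007],[[-0.063,0,0.24],0.007],[[-0.063,0,0.31],0.007],[[-0.063,0,0.32],0.007]]'
python3 -m jog '[[[0,0,0.06],0],[[0,0,0.11],0],[[0,0,0.135],0],[[0,0,0.135],0],[[0,0,0.135],0]]'
python3 -m jog '[[[0,0,0],0],[[0,0,0],0]]'
```

```text
t: 10.73
tool_pos: [0.5564, 0.3181, 0.226]
ee_rot: [-0.426, -3.105, 0.008]
force: [-0.8, 0.6, -0.1]
gripper_width: 0.0849
grasp_force: 0.0
t: 11.15
tool_pos: [0.5587, 0.3192, 0.1774]
ee_rot: [0.427, 3.112, 0.001]
force: [0.2, -0.3, -0.4]
gripper_width: 0.0859
grasp_force: 0.0
t: 11.32
tool_pos: [0.5591, 0.3195, 0.1784]
ee_rot: [0.427, 3.11, 0.003]
force: [0.1, 0.8, -0.2]
gripper_width: 0.0855
grasp_force: 0.0
```

```bash
python3 -m jog '[[[0,0,0.003],0],[[0,0,0.003],0],[[0,0,0.003],0],[[0,0,0.003],0],[[0,0,0.003],0]]' 0 80
python3 -m jog '[[[0,0,0],0],[[0,0,0],0],[[0,0,0],0],[[0,0,0],0]]'
python3 -m jog '[[[0,0,-0.04],0],[[0,0,-0.09],0],[[0,0,-0.16],0],[[0,0,-0.24],0],[[0,0,-0.26],0]]'
python3 look.py w8 crank
```

```text
t: 11.73
tool_pos: [0.5583, 0.3187, 0.1756]
ee_rot: [-0.427, -3.112, 0.001]
force: [-2.2, -2.3, 11.8]
gripper_width: 0.0256
grasp_force: 9.2
t: 12.07
tool_pos: [0.5585, 0.3188, 0.176]
ee_rot: [-0.428, -3.112, 0.0]
force: [-0.5, -1.3, 5.1]
gripper_width: 0.0239
grasp_force: 81.8
t: 12.48
tool_pos: [0.5596, 0.3196, 0.2831]
ee_rot: [0.427, 3.107, 0.006]
force: [0.2, 1.2, -1.4]
gripper_width: 0.024
grasp_force: 80.8
12.5333 [0.5597 0.3197 0.283 ] [0.426 3.107 0.007] [-0.78  0.66  0.28  1.89 -0.29  0.63  0.97]
crank 0.79 [240  25 320 386] c [279. 204.] [356.  80.] [0.555 0.323 0.01 ] [85. 78. 78.]
crank 0.6 [471   0 559 220] c [534. 109.] [ 71. 222.] [0.535 0.517 0.01 ] [147. 119. 193.]
```

```bash
python3 -m jog '[[[-0.01,-0.05,-0.02],0],[[-0.02,-0.12,-0.05],0],[[-0.03,-0.2,-0.05],0],[[-0.04,-0.28,-0.05],0],[[-0.055,-0.36,-0.05],0]]'
python3 -m jog '[[[-0.01,-0.08,0],-0.03],[[-0.02,-0.16,0],-0.06],[[-0.03,-0.24,0],-0.1],[[-0.04,-0.31,0],-0.128],[[-0.055,-0.36,0],-0.128]]'
python3 -m jog '[[[0,0,0],0],[[0,0,0],0],[[0,0,0],0]]'
python3 - <<'E'
from tri import *
s=bot.state();T=Ro.from_rotvec(s["ee_rot"]).as_matrix();g=np.array([.5105,-.0930,.25])
print(s["tool_pos"],"yaw",np.degrees(np.arctan2(-T[1,0],-T[0,0])),(T.T@(g-s["tool_pos"])/.4).round(4),s["force"])
E
```

```text
t: 13.0
tool_pos: [0.5389, 0.1729, 0.2974]
ee_rot: [-0.425, -3.108, 0.004]
force: [1.1, -1.1, -3.0]
gripper_width: 0.024
grasp_force: 80.8
t: 13.42
tool_pos: [0.5204, 0.0264, 0.2974]
ee_rot: [-0.115, -3.133, 0.003]
force: [-0.3, -0.2, -3.4]
gripper_width: 0.0239
grasp_force: 80.7
t: 13.67
tool_pos: [0.5225, 0.0301, 0.2982]
ee_rot: [-0.113, -3.137, -0.0]
force: [0.2, -0.1, -2.5]
gripper_width: 0.024
grasp_force: 80.7
[0.52250463 0.03013066 0.29820499] yaw -4.10816071275273 [ 0.0075 -0.3092  0.1205] [ 0.20150944 -0.0700111  -2.52759699]
```

```bash
python3 -m jog '[[[0.002,-0.07,0],0],[[0.004,-0.15,0],0],[[0.007,-0.24,0],0],[[0.007,-0.3,0],0],[[0.007,-0.308,0],0]]'
python3 -m jog '[[[0,0,0],0],[[0,0,0],0],[[0,0,0],0]]'
python3 look.py w9 crank keeper
```

```text
t: 14.08
tool_pos: [0.5108, -0.0969, 0.2991]
ee_rot: [-0.121, -3.139, 0.005]
force: [-0.6, 0.2, -2.8]
gripper_width: 0.024
grasp_force: 80.7
t: 14.33
tool_pos: [0.5119, -0.0904, 0.2991]
ee_rot: [-0.107, -3.139, -0.002]
force: [0.6, 0.4, -3.1]
gripper_width: 0.024
grasp_force: 80.7
14.3833 [ 0.5119 -0.0904  0.2992] [-1.060e-01 -3.139e+00 -2.000e-03] [-0.03  0.5   0.16  2.15 -0.17  0.5   1.76]
crank 0.75 [236  26 321 388] c [276. 204.] [ 82. 359.] [ 0.51  -0.092  0.01 ] [86. 79. 79.]
keeper 0.83 [ 49 262 213 376] c [120. 302.] [ 88. 169.] [ 0.592 -0.238  0.01 ] [81. 79. 80.]
```

View pics/w9.png

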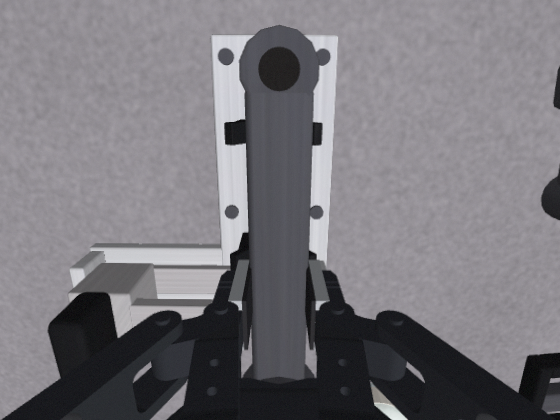

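The crank hangs between the prongs (225 and 323, row 132). The fixture's midline is at column 274 against the tool plane's 278, so I shift 3 mm and lower.

```bash
python3 -m jog '[[[0.002,-0.008,0],0],[[0.002,-0.008,0.05],0],[[0.002,-0.008,0.1],0],[[0.002,-0.008,0.13],0],[[0.002,-0.008,0.13],0]]'
python3 -m jog '[[[0,0,0],0],[[0,0,0],0],[[0,0,0],0]]'
python3 - <<'E'
from tri import *
s=bot.state();T=Ro.from_rotvec(s["ee_rot"]).as_matrix();g=np.array([.5105,-.0930,.210])
print(s["tool_pos"],"yaw",np.degrees(np.arctan2(-T[1,0],-T[0,0])),(T.T@(g-s["tool_pos"])/.4).round(4),s["force"])
im=bot.get_image("wrist");cv2.imwrite("pics/w10.png",im["color"])
E
```

```text
t: 14.9
tool_pos: [0.5097, -0.0955, 0.2455]
ee_rot: [-0.111, -3.135, -0.001]
force: [-0.9, 0.8, -3.4]
gripper_width: 0.0238
grasp_force: 80.6
t: 15.15
tool_pos: [0.511, -0.096, 0.2484]
ee_rot: [0.112, 3.138, -0.0]
force: [-0.3, 0.1, -2.4]
gripper_width: 0.0238
grasp_force: 80.6
[ 0.5110221  -0.09597082  0.24842984] yaw -4.099930186791385 [0.002  0.0073 0.0961] [-0.273543    0.12892682 -2.43027346]
```

```bash
python3 -m jog '[[[0,0.005,0.02],0],[[0,0.005,0.05],0],[[0,0.005,0.07],0],[[0,0.005,0.07],0],[[0,0.005,0.07],0]]'
python3 -m jog '[[[0,0,0.01],0],[[0,0,0.01],0],[[0,0,0.01],0]]'
python3 -m jog '[[[0,0,0.005],0],[[0,0,0.01],0],[[0,0,0.01],0]]'
```

```text
t: 15.62
tool_pos: [0.5105, -0.0938, 0.219]
ee_rot: [-0.112, -3.138, -0.0]
force: [-0.4, -0.2, -2.4]
gripper_width: 0.024
grasp_force: 80.7
t: 15.87
tool_pos: [0.5107, -0.094, 0.2156]
ee_rot: [0.113, 3.139, -0.0]
force: [0.3, -0.6, -2.3]
gripper_width: 0.0237
grasp_force: 80.7
t: 16.12
tool_pos: [0.5106, -0.0939, 0.2113]
ee_rot: [-0.113, -3.139, -0.0]
force: [0.5, -0.4, -2.7]
gripper_width: 0.0238
grasp_force: 80.7
```

```bash
python3 -m jog '[[[0,0,0.004],0],[[0,0,0.004],0],[[0,0,0.004],0]]'
python3 -m jog '[[[0,0,0.004],0],[[0,0,0.004],0],[[0,0,0.004],0]]'
python3 -m jog '[[[0,0,0.004],0],[[0,0,0.004],0],[[0,0,0.004],0]]'
```

```text
t: 16.37
tool_pos: [0.5108, -0.0939, 0.21]
ee_rot: [0.113, 3.139, -0.0]
force: [-0.1, -0.5, -1.8]
gripper_width: 0.0239
grasp_force: 80.9
t: 16.62
tool_pos: [0.5107, -0.094, 0.2099]
ee_rot: [0.113, 3.139, 0.001]
force: [-2.5, 1.4, 13.8]
gripper_width: 0.0238
grasp_force: 82.8
t: 16.87
tool_pos: [0.5106, -0.0941, 0.2098]
ee_rot: [0.113, 3.139, 0.001]
force: [-5.0, 0.8, 29.2]
gripper_width: 0.0239
grasp_force: 84.8
```

Seated at the expected height (floor contact at 0.210). Unload, open, rise.

```bash
python3 -m jog '[[[0,0,-0.007],0],[[0,0,-0.007],0],[[0,0,-0.007],0]]'
python3 -m jog '[[[0,0,0],0],[[0,0,0],0],[[0,0,0],0],[[0,0,0],0],[[0,0,0],0]]' 1
python3 -m jog '[[[0,0,0],0],[[0,0,0],0],[[0,0,0],0],[[0,0,0],0]]'
python3 -m jog '[[[0,0,-0.03],0],[[0,0,-0.1],0],[[0,0,-0.2],0],[[0,0,-0.3],0],[[0,0,-0.38],0]]'
python3 -m jog '[[[0,0,0],0],[[0,0,0],0],[[0,0,0],0]]'
python3 look.py w11 crank keeper
```

```text
t: 17.12
tool_pos: [0.5109, -0.0939, 0.2099]
ee_rot: [0.113, 3.139, -0.0]
force: [-0.2, 0.3, 7.6]
gripper_width: 0.024
grasp_force: 82.2
t: 17.53
tool_pos: [0.5107, -0.0939, 0.2093]
ee_rot: [-0.113, -3.139, 0.0]
force: [-0.2, -0.4, -0.1]
gripper_width: 0.0822
grasp_force: 0.0
t: 17.87
tool_pos: [0.5107, -0.0939, 0.2095]
ee_rot: [0.113, 3.14, 0.0]
force: [0.7, 1.0, -0.0]
gripper_width: 0.0855
grasp_force: 0.0
t: 18.28
tool_pos: [0.5106, -0.0941, 0.364]
ee_rot: [0.113, 3.138, -0.0]
force: [1.2, -0.3, -0.4]
gripper_width: 0.0857
grasp_force: 0.0
t: 18.53
tool_pos: [0.5102, -0.0937, 0.3613]
ee_rot: [-0.112, -3.139, -0.0]
force: [-0.5, 0.0, -0.4]
gripper_width: 0.0854
grasp_force: 0.0
18.5833 [ 0.51   -0.0937  0.3606] [-0.112 -3.137 -0.   ] [-0.07  0.4   0.21  2.12 -0.14  0.64  1.74]
crank 0.9 [252  69 302 296] c [278. 182.] [223.  45.] [ 0.504 -0.094  0.01 ] [78. 73. 73.]
keeper 0.87 [106 237 230 322] c [165. 268.] [ 77. 128.] [ 0.589 -0.222  0.01 ] [91. 89. 91.]
```

View pics/w11.png

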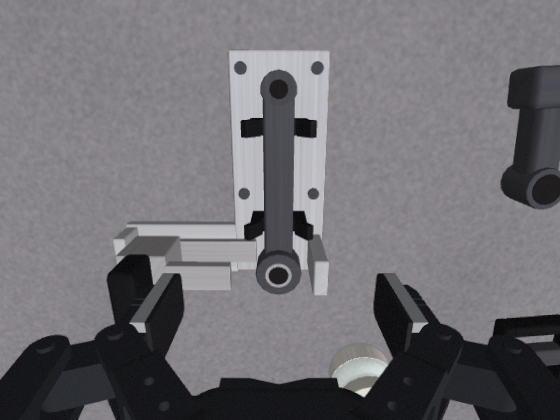

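The crank lies in both saddles (big end at (278,275), small end at (278,89)) and the keeper is still open. Regrasp the knob and slide it home.

```bash
python3 -m jog '[[[-0.04,-0.08,0],0],[[-0.08,-0.16,0],0],[[-0.13,-0.24,0],0],[[-0.17,-0.3,0],0],[[-0.17,-0.3,0],0]]'
python3 -m jog '[[[0,0,0.06],0],[[0,0,0.13],0],[[0,0,0.2],0],[[0,0,0.25],0],[[0,0,0.25],0]]'
python3 -m jog '[[[0,0,0],0],[[0,0,0],0],[[0,0,0],0],[[0,0,0],0],[[0,0,0],0]]' 0 40
python3 -m jog '[[[0,0,0],0],[[0,0,0],0],[[0,0,0],0]]'
```

```text
t: 19.1
tool_pos: [0.5715, -0.2252, 0.3606]
ee_rot: [0.124, 3.137, -0.008]
force: [-0.2, -0.3, -0.1]
gripper_width: 0.0852
grasp_force: 0.0
t: 19.52
tool_pos: [0.5675, -0.217, 0.256]
ee_rot: [-0.112, -3.129, -0.005]
force: [-1.1, 0.3, -1.1]
gripper_width: 0.0855
grasp_force: 0.0
t: 19.93
tool_pos: [0.5703, -0.2186, 0.2628]
ee_rot: [0.112, 3.137, -0.001]
force: [0.1, -0.2, 0.7]
gripper_width: 0.0255
grasp_force: 0.0
t: 20.18
tool_pos: [0.5705, -0.2175, 0.263]
ee_rot: [0.112, 3.138, 0.002]
force: [-1.0, 2.7, 4.8]
gripper_width: 0.0215
grasp_force: 41.1
```

```bash
python3 -m jog '[[[0,0.03,0],0],[[0,0.07,0],0],[[0,0.11,0],0],[[0,0.14,0],0],[[0,0.15,0],0]]'
python3 -m jog '[[[0,0.01,0],0],[[0,0.015,0],0],[[0,0.015,0],0],[[0,0.015,0],0]]'
python3 -m jog '[[[0,0.01,0],0],[[0,0.01,0],0],[[0,0.01,0],0]]'
python3 -m jog '[[[0,0.01,0],0],[[0,0.01,0],0],[[0,0.01,0],0]]'
```

```text
t: 20.6
tool_pos: [0.5747, -0.158, 0.263]
ee_rot: [0.112, 3.137, -0.002]
force: [-1.0, -3.8, 6.2]
gripper_width: 0.0212
grasp_force: 41.1
t: 20.93
tool_pos: [0.575, -0.1532, 0.2629]
ee_rot: [0.114, 3.137, -0.002]
force: [-1.5, -1.4, 6.9]
gripper_width: 0.0215
grasp_force: 41.3
t: 21.18
tool_pos: [0.5753, -0.1494, 0.2629]
ee_rot: [0.114, 3.137, -0.002]
force: [-1.2, -2.1, 6.4]
gripper_width: 0.0213
grasp_force: 41.3
t: 21.43
tool_pos: [0.5754, -0.147, 0.263]
ee_rot: [0.115, 3.137, -0.006]
force: [-2.2, -5.9, 5.2]
gripper_width: 0.0211
grasp_force: 41.3
```

```bash
python3 -m jog '[[[0,0.01,0],0],[[0,0.01,0],0],[[0,0.01,0],0]]'
python3 -m jog '[[[0,0.01,0],0],[[0,0.01,0],0],[[0,0.01,0],0]]'
python3 -m jog '[[[0,-0.014,0],0],[[0,-0.014,0],0],[[0,-0.014,0],0]]'
python3 -m jog '[[[0,0,0],0],[[0,0,0],0],[[0,0,0],0],[[0,0,0],0],[[0,0,0],0]]' 1
python3 -m jog '[[[0,0,0],0],[[0,0,0],0],[[0,0,0],0]]'
python3 -m jog '[[[0,0,-0.03],0],[[0,0,-0.1],0],[[0,0,-0.18],0],[[0,0,-0.25],0],[[0,0,-0.25],0]]'
python3 -m jog '[[[0,0,0],0],[[0,0,0],0],[[0,0,0],0]]'
python3 look.py w12 crank keeper
```

```text
t: 21.68
tool_pos: [0.5753, -0.1461, 0.263]
ee_rot: [0.118, 3.136, -0.013]
force: [-0.6, -11.4, 2.9]
gripper_width: 0.0216
grasp_force: 41.1
t: 21.93
tool_pos: [0.5752, -0.1453, 0.263]
ee_rot: [0.121, 3.135, -0.02]
force: [-1.2, -18.0, 1.3]
gripper_width: 0.0214
grasp_force: 41.4
t: 22.18
tool_pos: [0.5754, -0.1465, 0.263]
ee_rot: [0.117, 3.136, -0.009]
force: [-0.9, -8.9, 4.3]
gripper_width: 0.0212
grasp_force: 41.2
t: 22.6
tool_pos: [0.5754, -0.1413, 0.2614]
ee_rot: [-0.111, -3.139, -0.001]
force: [-0.4, -0.2, -0.6]
gripper_width: 0.0801
grasp_force: 0.0
t: 22.85
tool_pos: [0.5754, -0.1421, 0.2615]
ee_rot: [-0.112, -3.14, -0.0]
force: [-0.5, 0.2, -0.3]
gripper_width: 0.0853
grasp_force: 0.0
t: 23.27
tool_pos: [0.5773, -0.1433, 0.368]
ee_rot: [0.113, 3.128, -0.003]
force: [0.7, 1.1, -0.6]
gripper_width: 0.0857
grasp_force: 0.0
t: 23.52
tool_pos: [0.5748, -0.142, 0.3607]
ee_rot: [-0.112, -3.137, -0.001]
force: [0.4, -0.5, 0.6]
gripper_width: 0.0855
grasp_force: 0.0
23.5667 [ 0.5748 -0.142   0.3604] [-1.120e-01 -3.137e+00 -1.000e-03] [ 0.    0.49  0.23  1.96 -0.16  0.71  1.83]
crank 0.92 [307   0 354 228] c [330. 113.] [ 39. 228.] [ 0.507 -0.089  0.01 ] [77. 71. 71.]
keeper 0.91 [243 168 369 252] c [306. 209.] [124.  83.] [ 0.598 -0.116  0.01 ] [101.  98. 100.]
keeper 0.5 [305   0 358 230] c [330. 113.] [ 40. 228.] [ 0.507 -0.089  0.01 ] [76. 71. 70.]
```

View pics/w12.png

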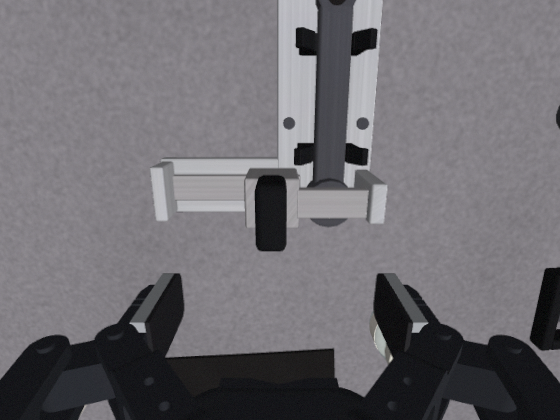

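The tongue tip (368,203) is against the stop post and covers the big end. Travel was about 71 mm and the force at the stop was clear. Handing in.

```bash
python3 -c "
from rig import bot
print(bot.hand_in())"
```

```text
the job is handed in; nothing more can be done
None
```

I pulled the keeper to its open stop, laid the crank in both saddles with its big end on the keeper's side, then slid the keeper home over it. I handed the job in at about 24 s; it returned no verdict, but the last picture shows the crank seated and the tongue covering the big end.

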